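# Raise the breath screen's window to the pointer and set its brake

### The arm

A 6-joint arm with a two-finger parallel gripper is mounted at the origin on the work surface. World frame = base frame: x ahead of the robot, y to its left, z up, the work surface at z = 0. Lengths are in mm, angles in rad, forces in N, time in s.
With the tool pointing down it reaches from about 250 to 850 mm from the base axis. Payload 12.5 kg.
Tool frame: the origin (TCP) lies at the very end of the fingers, on their centre line; the grasp point (between the pads) lies 19 mm behind it; z points along the fingers, y is the line along which they close (so a half turn about z gives the same grasp; the last joint's range is limited). The gripper opens to 93 mm and grips with 3 to 60 N. Pads are 15 mm wide; open, the fingers measure 128 mm over their backs; the gripper's body (75 mm by 188 mm) begins 65 mm behind the grasp point.
Start: joints at [1.066, 0.351, 1.652, -0, 1.139, -0.085], TCP at [224.136, 502.242, 193.633] pointing down, gripper open.
Joint ranges: [-2.75, 2.75], [-0.79, 2.1], [0.01, 2.65], [-1.57, 4.71], [0.07, 3.14], [-2.87, 2.87]. Speed limits (rad/s): [2.22, 2.22, 2.79, 3.14, 3.14, 3.14].

### API

Orientations are given as a unit quaternion [w, x, y, z].
In Python, from station import bot, planner, eyes, workorder gives the robot as it stands. Calls block until the motion is done:
- bot.move_to(position, orientation): joint-space move of the TCP to a pose.
- bot.movel(position, orientation=None, speed=150): straight line of the TCP; orientation=None keeps the orientation; speed is the mean speed in mm/s.
- bot.movej(angles): joint-space move.
- bot.open_gripper() and bot.clamp(squeeze=None): open the fingers fully, or close them until they stop; squeeze is the grip in N (None keeps the last).
- bot.dwell(seconds).
- planner.inverse_kinematics(position, orientation): joint angles nearest the present ones, or None.
- eyes.capture(name): name is "side" or "top" or "wrist"; returns the picture (400x640x3 uint8, blue, green, red); there is no depth.
- eyes.camera_params(name): a dict with "fx", "fy", "cx", "cy" (pixels), "R" (3x3) and "t" (3): a world point X has camera coordinates R X + t. Camera axes: x right, y down, z forward; pixel columns grow to the right and rows downward; lengths in mm; the calibration is good to about 2 mm. The wrist camera is an equidistant fisheye: a pixel r from the principal point sees the ray r / f radians off the axis. A picture is of the moment at which its call begins: read the wrist's pose just before it. camera_params takes no time and is no camera call; for the wrist camera it gives the pose at the moment of the call.
A pose or a line that the arm cannot do raises bot.IKError and nothing moves.
- workorder.finish_job(): hands the job in; it is judged then, once.
Readings, each from a call of its own:
- bot.read_clock(): time.
- bot.read_q(): joint angles.
- bot.read_qvel(): joint speeds.
- bot.read_tau(): joint torques, N m.
- bot.read_tool_pos(): TCP position.
- bot.read_tool_rot(): TCP orientation.
- bot.read_wrist_force(): force on the tool from outside, world axes, zero at the start.
- bot.read_ft_torque(): the same for the moment, N m.
- bot.read_finger_gap(): finger opening in mm.
- bot.read_grip_force(): force on a finger pad.
Only numpy, scipy, OpenCV 4.12 (cv2) and the standard library are available. Lean on these libraries where they do the work, as an engineer would, in place of code of your own. Each camera call takes 0.05 s, during which the arm holds its last target. There are 200 camera calls.

### The job

Set up the slanted breath screen on the microscopy bench for work: with your fingertips under the lip along its bottom edge, gently push the counterweighted window up until that bottom lip is level with the small brass pointer on the left post. Then push the brake lever, beside the screen's right foot, all the way over away from you, leaving the window at the pointer. A gentle touch is enough: do not pinch or carry anything, and leave the pointer and the loose things on the bench where they are.

Things in the scene. Friction and masses are not known exactly. Their poses are not given: they have to be found in the camera images.
- screen: Slanted breath screen, fixed: open aluminium frame, 364 mm wide, 422 high, 367 deep, a post 165 mm left and right of the middle. Origin on the table, mid-width; x level, away from the robot through the window, y to its left, z up. The window plane leans 40 deg from vertical, away from the robot: d up the slope is 0.643 d in x, 0.766 d in z. A sill bar 10 mm high lies at x = -95 mm
- sash (a joint): How far the window is slid up its slope, in m: 0 = fully down, 0.21 = top stop; starts at 0 to 0.04. Counterweighted, stiff guides: 2 to 5 N along the slope moves it, and it stays where it is left. If it is too high, it can be pushed down from above the lip
- lip (a point): Middle of the outer edge of the window's lip, half-way through its thickness. The lip is a dark steel ledge along the window's bottom, 280 mm long, 10 mm thick (up the slope), standing 32 mm out, square to the pane: it points to the robot and up. Free air under it; window down, this point is 138 mm above the table. Axes: z up the slope, y along the lip, x square to the pane, inward
- mark (a point): Inner edge of the pointer on the left post: a plain brass tongue 4 mm thick, 16 mm wide, 44 mm long, standing out towards the robot beside the left end of the lip's path, 150 mm left of the middle. Axes as lip. The window is right when lip and mark agree along z (up the slope). Set 0.09 to 0.16 m up the window's travel; not to be shifted
- lever (a joint): Angle of the brake lever in rad: 0 to 0.12 at the start, off, leaning 34 deg to the robot; 1.2 = on, at its stop, leaning as far away from the robot. Stays where it is left; about 2 N at the ball moves it
- lever_tip (a point): Centre of the 26 mm black ball at the end of the brake lever. The lever is a 10 mm steel rod, 90 mm from pivot to ball centre; the pivot axis runs along the screen's y at screen x = 0, y = -245 mm, z = 34 mm. It swings past upright, towards the screen's +x; under it is a grey block, 36 mm high
- dish: Bystander: round glass dish, 90 mm across, 15 mm high, on the table left in front of the screen; origin under its middle
- jar: Bystander: amber jar, 60 mm across, 85 mm high, behind the window; origin under its middle
- slidebox: Bystander: grey slide box, 45 x 90 x 32 mm, behind the window; origin under its middle
- vial0: Bystander: clear sample vial with a blue cap, 29 mm across, 58 mm high, standing on the table to the right of or in front of the screen; origin under its middle
- vial1: Bystander: clear sample vial with a blue cap, 29 mm across, 58 mm high, standing on the table to the right of or in front of the screen; origin under its middle
- vial2: Bystander: clear sample vial with a blue cap, 29 mm across, 58 mm high, standing on the table to the right of or in front of the screen; origin under its middle
- brush: Bystander: wooden brush, 150 mm long, lying left of the screen; origin at about its middle, on the table

How it is judged (in metres and radians):
On the way, in this order (a step that is already met when the one before it is completed fails the run):
1. the window's lip is level with the pointer, within 6 mm up the slope, and still (z of lip in the frame of mark between -0.006 and 0.006 m and velocity of joint sash between -0.01 and 0.01 m/s), for 0.3 s.
2. the brake lever is over (past 1.05 of 1.2 rad) (value of joint lever above 1.05 rad), for 0.2 s.
At the end, for the whole second after the job is handed in: The window's lip is level with the pointer within 6 mm up the slope and still, and the brake lever is over, past 1.05 of its 1.2 rad (all of step 1 and value of joint lever above 1.05 rad); the robot touches nothing.
It fails at once if the window is pinched or pushed hard (over 30 N) (contact force between the fingers and sash above 30 N).
It fails at once if the lever is pinched or pushed hard (over 45 N) (contact force between the fingers and lever above 45 N).
It fails at once if the pointer is shifted by more than 5 mm (distance of mark from where it was at the start of the episode above 0.005 m).
It fails at once if a loose thing on the bench is shifted or lifted by more than 20 mm (distance of any of dish, jar, slidebox, vial0, vial1, vial2, brush from where it was at the start of the episode above 0.02 m).
It also fails if it takes over 46 s, if anything falls off the work surface, if the arm or the gripper's body presses on something with over 40 N, if the wrist force passes 120 N, or if a joint passes its speed limit or range.

## Working session

There is one attempt and no reset: what is moved stays moved. The work goes in short steps, each a Python script; the robot and the scene stay as the last script left them, time stands still between calls to the robot, and variables do not carry over. Pictures are saved under pics/ and viewed, at most 10 in all, crops included, and the job is handed in when it is done.

```bash
ls; mkdir -p pics; python3 - <<'E'
from station import bot, eyes
import cv2,numpy as np
for n in ("side","top","wrist"):
    im=eyes.capture(n); cv2.imwrite(f"pics/{n}0.png",im)
    p=eyes.camera_params(n); R=np.array(p["R"]);print(n,p["fx"],p["fy"],p["cx"],p["cy"],np.round(R,3).tolist(),np.round(p["t"],1), "C",np.round(-R.T@np.array(p["t"])))
print(bot.read_clock(),bot.read_tool_rot(),bot.read_wrist_force())
E
```

```text
pics
side 446.04283018002303 446.04283018002303 312.9743203416739 201.07177592237818 [[0.393, -0.92, 0.006], [-0.667, -0.289, -0.687], [0.634, 0.266, -0.727]] [-208.4  432.6  770.8] C [-118. -271.  859.]
top 449.40501693868043 449.40501693868043 329.1357667729705 203.08382553736232 [[-0.011, -1.0, 0.024], [-0.993, 0.008, -0.117], [0.117, -0.025, -0.993]] [   1.5  546.4 1057.5] C [ 419.   23. 1114.]
wrist 309.70691628693146 309.70691628693146 317.9414902468074 195.19735371874708 [[0.409, 0.912, -0.001], [0.884, -0.396, 0.248], [0.226, -0.103, -0.969]] [-549.1  -26.2  391.8] C [159. 531. 385.]
0.15 [-1.10658773e-04  2.08340519e-01  9.78056266e-01 -3.96600012e-04] [0.31969224 1.31630918 0.75313988]
```

View pics/side0.png

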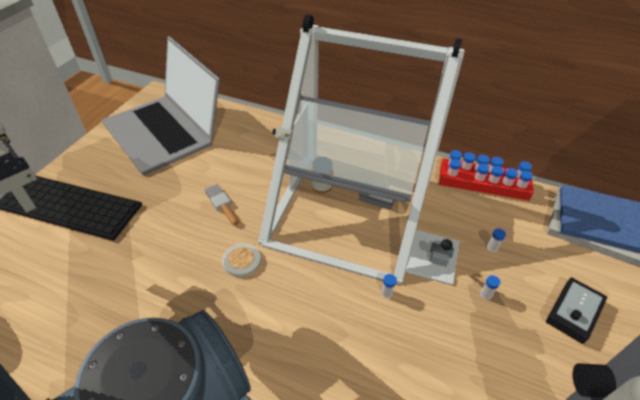

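View pics/top0.png

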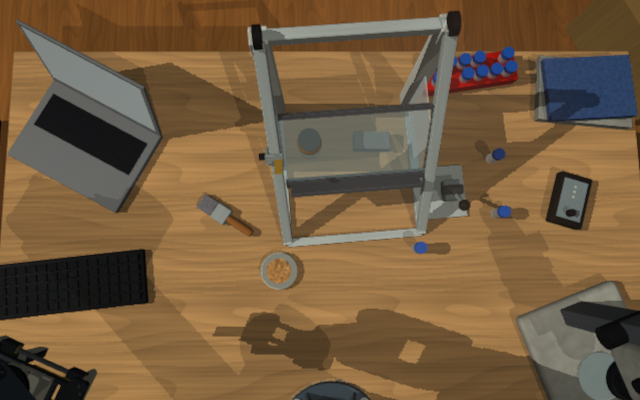

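The side and top views show the screen. In top, the sill runs from (285,244) to (425,235), the lip is at row ~183 (288 to 424), the brass pointer is at (278,167) and the ball at (464,205). In side, the sill runs from (263,242) to (402,279) and the ball is at (447,245). Enlarged crops next.

```bash
python3 - <<'E'
import cv2
a=cv2.imread("pics/top0.png")[90:260,245:495];cv2.imwrite("pics/topc.png",cv2.resize(a,None,fx=3.2,fy=3.2,interpolation=cv2.INTER_CUBIC))
a=cv2.imread("pics/side0.png")[110:300,250:500];cv2.imwrite("pics/sidec.png",cv2.resize(a,None,fx=3.15,fy=3.15,interpolation=cv2.INTER_CUBIC))
E
```

```text
(no output)
```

View pics/topc.png

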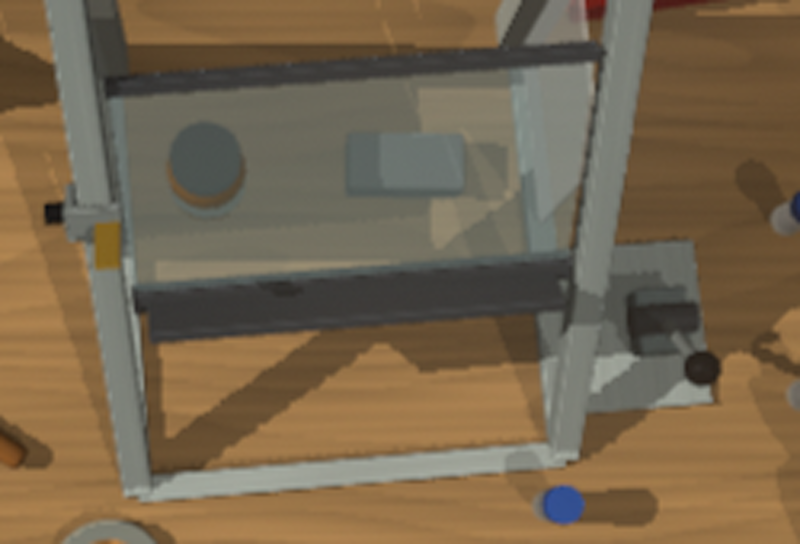

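View pics/sidec.png

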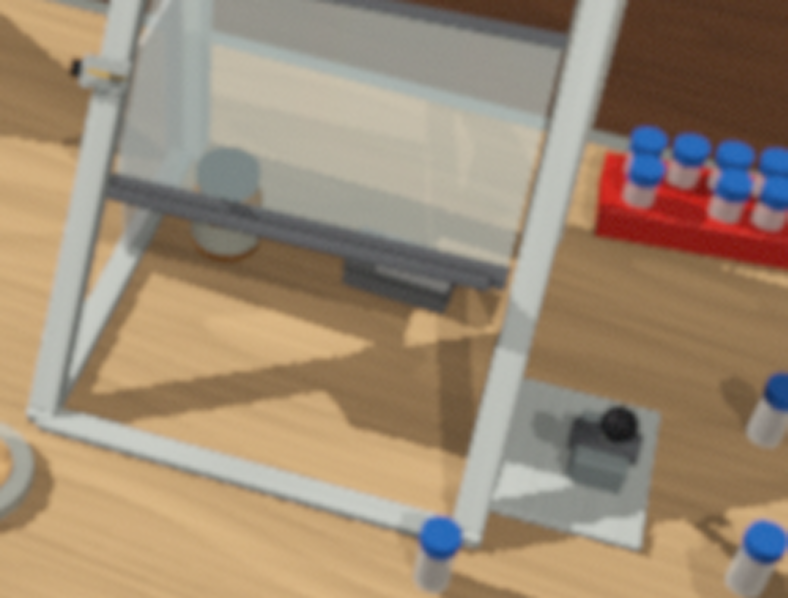

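Top crop: lip outer edge from (152,341) to (560,307), brass tongue (95–121, 222–268), ball (703,368). Side crop: ball (620,424), lip right end (500,283), sill corners (30,418) and (480,545). Now I'll triangulate these.

```bash
cat >h.py <<'E'
import numpy as np, cv2
from station import bot, planner, eyes, workorder
def ray(p,uv):
    R=np.array(p["R"]);C=-R.T@np.array(p["t"])
    d=np.array([(uv[0]-p["cx"])/p["fx"],(uv[1]-p["cy"])/p["fy"],1]);return C,R.T@(d/np.linalg.norm(d))
def wray(p,uv):
    R=np.array(p["R"]);C=-R.T@np.array(p["t"])
    x=(uv[0]-p["cx"])/p["fx"];y=(uv[1]-p["cy"])/p["fy"];r=np.hypot(x,y)+1e-9
    return C,R.T@np.array([np.sin(r)*x/r,np.sin(r)*y/r,np.cos(r)])
def onplane(r,n,d): C,v=r; return C+v*(d-n@C)/(n@v)
def tri(rs):
    A=sum(np.eye(3)-np.outer(v,v) for C,v in rs);b=sum((np.eye(3)-np.outer(v,v))@C for C,v in rs)
    X=np.linalg.solve(A,b);return X,[np.linalg.norm(np.cross(X-C,v)) for C,v in rs]
Z=np.array([0,0,1.])
E
python3 - <<'E'
from h import *
np.set_printoptions(precision=1,suppress=True)
T=eyes.camera_params("top");S=eyes.camera_params("side")
t=lambda u,v:ray(T,(245+(u+.5)/3.2-.5,90+(v+.5)/3.2-.5)); s=lambda u,v:ray(S,(250+(u+.5)/3.15-.5,110+(v+.5)/3.15-.5))
P={}
for n,a,b in [("sillL",(130,500),(32,422)),("sillR",(578,465),(478,545)),("ball",(703,368),(620,424)),("lipR",(560,307),(500,286)),("brass",(107,245),(123,72)),("baseplate near right",(713,403),(640,550)),("vial cap front",(563,505),(440,535)),("vial capR",(800,210),(786,393))]:
    X,e=tri([t(*a),s(*b)]);print(n,X,np.array(e))
for n,a,z in [("sillL",(130,500),5),("sillR",(578,465),5),("lipL",(152,341),150),("lipR",(562,307),150)]:print(n,z,onplane(t(*a),Z,z))
for n,uv in [("v1",(504,211)),("v2",(498,154)),("v0",(420,248))]: print(n,onplane(ray(T,uv),Z,56))
print("dish",onplane(ray(T,(279,270)),Z,15))
E
```

```text
sillL [445.  103.6   4.6] [0.7 0.7]
sillR [ 467.9 -240.7   12. ] [0.5 0.5]
ball [ 530.7 -307.4  111. ] [0.5 0.5]
lipR [ 569.2 -200.5  162.6] [4.9 4.9]
brass [600.3  97.  231.6] [5.7 5.7]
baseplate near right [ 514.9 -348.7    5.3] [0.7 0.7]
vial cap front [ 436.3 -217.4   54.8] [0.5 0.5]
vial capR [ 660.1 -413.4   48.4] [4.4 4.4]
sillL 5 [444.7 104.2   5. ]
sillR 5 [ 468.  -241.9    5. ]
lipL 150 [548.1  78.8 150. ]
lipR 150 [ 569.2 -200.2  150. ]
v1 [ 521.  -420.8   56. ]
v2 [ 659.9 -414.    56. ]
v0 [ 435.2 -216.1   56. ]
dish [386.7 118.6  15. ]
```

```bash
cat >>h.py <<'E'
from scipy.spatial.transform import Rotation as Ro
yaw=0.070
EX=np.array([np.cos(yaw),np.sin(yaw),0]);EY=np.array([-np.sin(yaw),np.cos(yaw),0])
U=.6428*EX+.766*Z; N=-.766*EX+.6428*Z   # up slope, out of the pane
O=554.5*EX-99.7*EY                       # screen origin
def quat(x,z):
    q=Ro.from_matrix(np.c_[x,np.cross(z,x),z]).as_quat();return [q[3],q[0],q[1],q[2]]
QP=quat(U,-N)
def W(y,s,n): return O+y*EY+s*U+n*N      # screen y, slope, normal
def S(X): X=np.asarray(X)-O; return np.array([X@EY,X@U,X@N])
E
python3 - <<'E'
from h import *
np.set_printoptions(precision=3,suppress=True)
L=np.array([558.6,-60.7,155.]);print("lip yun",S(L))
y,u,n=S(L)
for nm,q in (("A",QP),("B",quat(-U,-N))):
  for du,dn in ((40,170),(-30,100),(-20,-20),(110,-20),(110,150)):
    p=W(0,u+du,n+dn);print(nm,p,planner.inverse_kinematics(list(p),q))
E
```

```text
lip yun [  0.079 117.757 100.793]
A [454.354 -68.088 294.908] [-0.557 -0.283  2.331  1.004  0.562  0.209]
A [462.956 -67.485 196.292] [-0.536 -0.036  2.454  1.675  0.454 -0.535]
A [561.064 -60.606 126.816] [-0.367  0.319  2.302  2.288  0.444 -1.059]
A [644.423 -54.761 226.396] [-0.281  0.223  2.047  1.462  0.268 -0.119]
A [514.522 -63.869 335.672] [-0.434 -0.202  2.168  0.834  0.523  0.467]
B [454.354 -68.088 294.908] None
B [462.956 -67.485 196.292] [-0.536 -0.036  2.454  1.675  0.454  2.606]
B [561.064 -60.606 126.816] [-0.367  0.319  2.302  2.288  0.444  2.082]
B [644.423 -54.761 226.396] None
B [514.522 -63.869 335.672] [-0.434 -0.202  2.168  0.834  0.523 -2.674]
```

```bash
python3 - <<'E'
from h import *
np.set_printoptions(precision=3,suppress=True)
bot.clamp(5)
bot.move_to(list(W(0,157,270)),QP)
print(bot.read_clock(),bot.read_q(),S(bot.read_tool_pos()),bot.read_wrist_force(),bot.read_finger_gap())
p=eyes.camera_params("wrist");im=eyes.capture("wrist")
np.save("w1.npy",p,allow_pickle=True);cv2.imwrite("pics/w1.png",im)
C,d=wray(p,(p["cx"],p["cy"]));print("cam",S(C),d@EY,d@U,d@N)
E
```

```text
3.7917 [-0.556 -0.281  2.332  1.008  0.56   0.203] [  0.399 157.195 269.836] [ 0.009 -0.01   0.368] 0.1780117595441319
cam [  1.219 225.13  463.108] -0.0008438572981687697 -0.24842600331300219 -0.9686235846911498
```

View pics/w1.png

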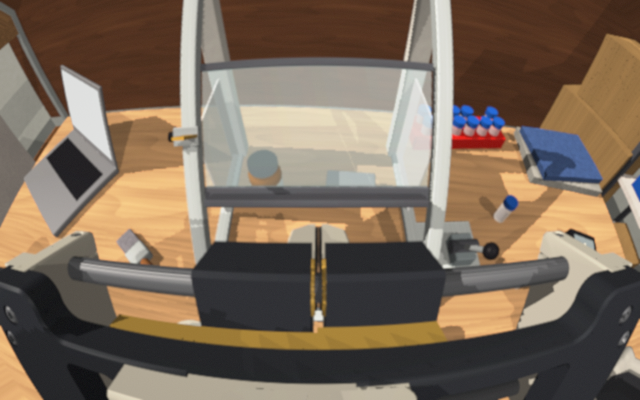

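The wrist view looks squarely at the window: lip at rows ~187–206 (cols 205–430), pointer at about (185,133). I'll zoom on the left part.

```bash
python3 - <<'E'
import cv2
a=cv2.imread("pics/w1.png")[118:218,160:260];cv2.imwrite("pics/w1c.png",cv2.resize(a,None,fx=6,fy=6,interpolation=cv2.INTER_CUBIC))
print(a[60:98,60].tolist())
E
```

```text
[[158, 168, 168], [160, 169, 169], [158, 167, 168], [159, 169, 170], [158, 169, 170], [158, 168, 170], [158, 168, 169], [152, 160, 160], [139, 143, 140], [124, 124, 121], [111, 106, 107], [101, 97, 99], [97, 94, 96], [95, 92, 94], [94, 91, 93], [87, 84, 86], [80, 78, 80], [77, 76, 76], [76, 76, 77], [77, 74, 76], [78, 76, 77], [84, 81, 82], [91, 89, 90], [95, 92, 94], [94, 92, 93], [91, 89, 90], [92, 90, 91], [89, 88, 91], [100, 110, 128], [129, 158, 191], [161, 197, 230], [176, 212, 236], [182, 216, 236], [186, 217, 235], [188, 217, 234], [187, 213, 229], [189, 209, 223], [193, 208, 217]]
```

View pics/w1c.png

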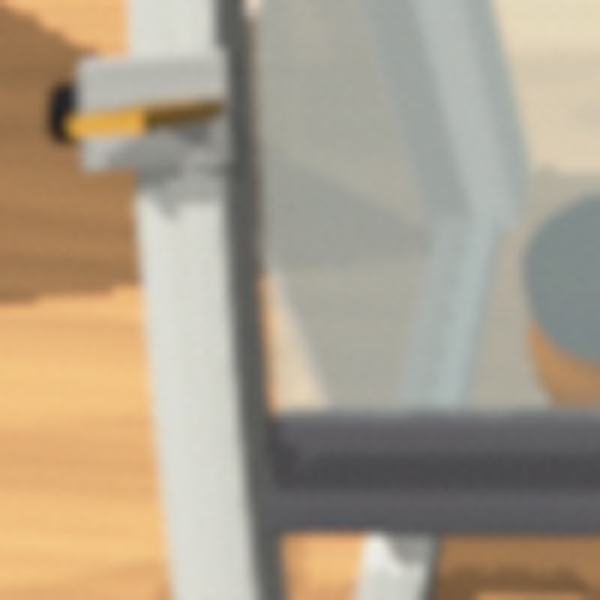

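The zoom shows the tongue's end face at crop x 68–145, y 108–138, with its inner edge at about (145,123), i.e. pixel (184.2,138.5). The lip's outer face is at rows 199.2–206.6.

```bash
python3 - <<'E'
from h import *
np.set_printoptions(precision=1,suppress=True)
p=np.load("w1.npy",allow_pickle=True).item()
for uv in ((184.2,138.5),(184.2,136.5),(184.2,140.5)): 
  for y in (150,): print("mark",S(onplane(wray(p,uv),EY,O@EY+y)))
print("mark out",S(onplane(wray(p,(171.5,139.0)),EY,O@EY+166)))
for n in (95,101,107):
  for r in (199.2,206.6): print("lip",n,S(onplane(wray(p,(220,r)),N,O@N+n)))
  print("mark@n",n,S(onplane(wray(p,(184.2,138.5)),N,O@N+n)))
T=eyes.camera_params("top")
t=lambda u,v:ray(T,(245+(u+.5)/3.2-.5,90+(v+.5)/3.2-.5))
print("top lip",[S(onplane(t(*a),N,O@N+101)) for a in ((152,341),(562,307))],"top mark front inner",S(onplane(t(120,268),EY,O@EY+150)))
E
```

```text
mark [150.  207.  137.8]
mark [150.  209.2 137.5]
mark [150.  204.7 138.1]
mark out [166.  207.3 138.5]
lip 95 [125.7 125.5  95. ]
lip 95 [126.5 115.7  95. ]
mark@n 95 [169.6 204.6  95. ]
lip 101 [123.6 127.1 101. ]
lip 101 [124.5 117.4 101. ]
mark@n 101 [166.8 204.9 101. ]
lip 107 [121.6 128.7 107. ]
lip 107 [122.4 119.2 107. ]
mark@n 107 [164.1 205.2 107. ]
top lip [array([139.8, 116. , 101. ]), array([-138.5,  118.1,  101. ])] top mark front inner [150.  224.1 153.7]
```

```bash
python3 - <<'E'
from h import *
np.set_printoptions(precision=1,suppress=True)
bot.movel(list(W(0,85,170)),QP,speed=150)
bot.movel(list(W(0,85,81)),QP,speed=100)
f0=np.array(bot.read_wrist_force());print(bot.read_clock(),S(bot.read_tool_pos()),f0)
for u in (95,105,110,115,125,140,160,180):
    bot.movel(list(W(0,u,81)),QP,speed=30)
    f=np.array(bot.read_wrist_force())-f0;print(u,S(bot.read_tool_pos()),[f@EY,f@U,f@N])
    if np.linalg.norm(f)>20: print("STOP");break
bot.dwell(.2)
p=eyes.camera_params("wrist");im=eyes.capture("wrist");np.save("w2.npy",p,allow_pickle=True);cv2.imwrite("pics/w2.png",im)
C,d=wray(p,(p["cx"],p["cy"]));print("cam",S(C),bot.read_clock())
cv2.imwrite("pics/w2v.png",cv2.resize(im[0:330,60:500],None,fx=1.8,fy=1.8,interpolation=cv2.INTER_CUBIC))
E
```

```text
5.9167 [-0.  85.2 81.4] [-0.1  1.3 -0.1]
95 [ 0.  95.2 81.1] [np.float64(-0.8270239216335243), np.float64(-0.46555474104463396), np.float64(0.46394497088456466)]
105 [  0.  105.1  81. ] [np.float64(-1.2752124213505849), np.float64(0.18697939853537132), np.float64(-0.23779068716693616)]
110 [ -0.  110.3  81. ] [np.float64(-1.0468273773487822), np.float64(0.19640392372379678), np.float64(-0.09274898872486718)]
115 [  0.1 115.1  81. ] [np.float64(-0.6073407480990697), np.float64(-0.9406655980768241), np.float64(-0.0051436065453842475)]
125 [ -0.1 125.7  81. ] [np.float64(-0.9418005524709907), np.float64(0.3745626458132976), np.float64(0.01899845156783352)]
140 [  0.  140.5  81. ] [np.float64(-1.573675170417037), np.float64(0.08195973374064926), np.float64(0.1384447194680473)]
160 [  0.1 160.3  81. ] [np.float64(-0.9618257835724032), np.float64(-0.29875519887299484), np.float64(-0.14775878505690213)]
180 [  0.  180.3  81. ] [np.float64(-0.08208162587853156), np.float64(-0.7575800627418101), np.float64(0.5193217347147355)]
cam [  0.9 248.1 274.3] 10.5333
```

View pics/w2v.png

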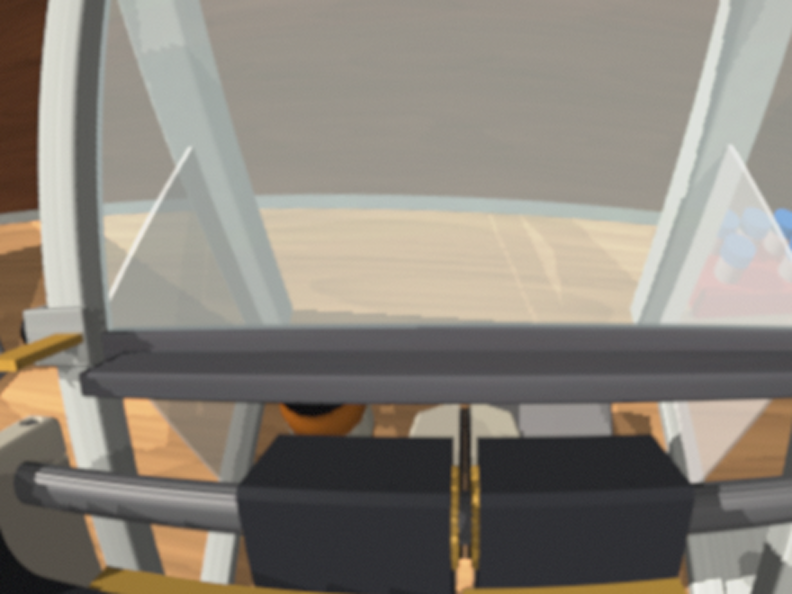

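The lip is now just below the pointer: outer face at view y ≈372–400, pointer tip at view (15,362). Next I measure both numerically.

```bash
python3 - <<'E'
from h import *
np.set_printoptions(precision=1,suppress=True)
im=cv2.imread("pics/w2.png");p=np.load("w2.npy",allow_pickle=True).item()
for c in (112,130): print(c,[(r,int(im[r,c].mean())) for r in range(188,228)])
h=cv2.cvtColor(im,cv2.COLOR_BGR2HSV);m=(h[...,1]>140)&(h[...,0]>15)&(h[...,0]<28)
m[:, 120:]=0;m[:180]=0;m[215:]=0
for c in range(44,108,3):
    r=np.where(m[:,c])[0];print(c,r.min() if len(r) else None,r.max() if len(r) else None,im[(r.min()+r.max())//2,c] if len(r) else "")
E
python3 - <<'E'
import cv2
a=cv2.imread("pics/w2.png")[160:240,40:150];cv2.imwrite("pics/w2c.png",cv2.resize(a,None,fx=7,fy=7,interpolation=cv2.INTER_CUBIC))
E
```

```text
112 [(188, 75), (189, 74), (190, 75), (191, 76), (192, 75), (193, 75), (194, 76), (195, 76), (196, 78), (197, 77), (198, 78), (199, 77), (200, 76), (201, 73), (202, 69), (203, 67), (204, 69), (205, 73), (206, 83), (207, 94), (208, 101), (209, 94), (210, 82), (211, 72), (212, 69), (213, 67), (214, 68), (215, 68), (216, 71), (217, 68), (218, 70), (219, 85), (220, 123), (221, 159), (222, 179), (223, 187), (224, 192), (225, 196), (226, 198), (227, 199)]
130 [(188, 70), (189, 70), (190, 71), (191, 71), (192, 69), (193, 69), (194, 64), (195, 59), (196, 59), (197, 68), (198, 73), (199, 74), (200, 74), (201, 73), (202, 73), (203, 74), (204, 74), (205, 75), (206, 80), (207, 91), (208, 98), (209, 97), (210, 93), (211, 90), (212, 88), (213, 87), (214, 88), (215, 89), (216, 88), (217, 87), (218, 87), (219, 86), (220, 100), (221, 137), (222, 170), (223, 180), (224, 182), (225, 180), (226, 178), (227, 175)]
44 None None 
47 None None 
50 None None 
53 None None 
56 199 205 [ 71 168 221]
59 198 205 [ 71 166 220]
62 196 205 [ 69 158 208]
65 194 206 [ 67 158 209]
68 193 206 [ 55 126 167]
71 192 204 [ 50 114 150]
74 191 203 [ 49 109 145]
77 191 201 [ 45 104 137]
80 190 199 [ 53 121 160]
83 189 197 [ 51 118 156]
86 188 196 [ 49 112 148]
89 187 195 [ 48 109 144]
92 186 193 [ 54 124 165]
95 186 192 [ 44  99 131]
98 186 191 [ 43  96 125]
101 186 190 [ 35  77 101]
104 187 188 [41 78 99]
107 None None
```

View pics/w2c.png

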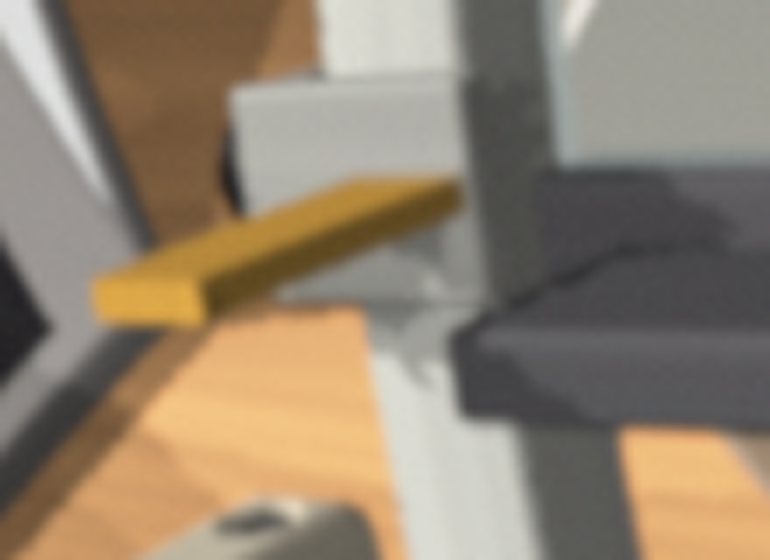

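The crop shows the tongue's end-face inner edge at crop (205,303) and its root at (460,190). The lip's left end is at crop x 455, outer face y ≈328–417.

```bash
python3 - <<'E'
from h import *
np.set_printoptions(precision=1,suppress=True)
p=np.load("w2.npy",allow_pickle=True).item();p1=np.load("w1.npy",allow_pickle=True).item()
pl=lambda uv,y:S(onplane(wray(p,uv),EY,O@EY+y))
c=lambda x,y:(40+(x+.5)/7-.5,160+(y+.5)/7-.5)
print("tip",pl(c(205,303),150),"outer",pl(c(92,303),166),"root",pl(c(460,193),150))
print("tip tri w1/w2",[S(x) if i==0 else x for i,x in enumerate(tri([wray(p,c(205,303)),wray(p1,(184.2,138.5))]))])
print("lip end",pl(c(455,372),140))
for cc in (112,130):
  for n in (97,101,105): print(n,[S(onplane(wray(p,(cc,r)),N,O@N+n)) for r in (206.7,220.3)])
E
```

```text
tip [150.  208.1 135.9] outer [166.  208.1 136.3] root [150.  208.5  96.1]
tip tri w1/w2 [array([152. , 207.2, 133.9]), [np.float64(0.43448761984913126), np.float64(0.4344876199403126)]]
lip end [140.  195.2 113.2]
97 [array([145.6, 194.5,  97. ]), array([147.9, 184.4,  97. ])]
101 [array([142.4, 195.7, 101. ]), array([144.6, 185.8, 101. ])]
105 [array([139.1, 197. , 105. ]), array([141.3, 187.2, 105. ])]
97 [array([129. , 194.8,  97. ]), array([131. , 184.9,  97. ])]
101 [array([126.1, 196. , 101. ]), array([128. , 186.3, 101. ])]
105 [array([123.2, 197.2, 105. ]), array([125.1, 187.8, 105. ])]
```

```bash
python3 - <<'E'
from h import *
np.set_printoptions(precision=1,suppress=True)
bot.movel(list(W(0,195.5,81)),QP,speed=25); bot.dwell(.2)
bot.movel(list(W(0,140,81)),QP,speed=100); bot.dwell(.2)
p=eyes.camera_params("wrist");im=eyes.capture("wrist");np.save("w3.npy",p,allow_pickle=True);cv2.imwrite("pics/w3.png",im)
C,d=wray(p,(p["cx"],p["cy"]));print("cam",S(C),bot.read_clock())
cv2.imwrite("pics/w3c.png",cv2.resize(im[70:180,40:180],None,fx=5.5,fy=5.4,interpolation=cv2.INTER_CUBIC))
for c in (115,130,145): print(c,[(r,int(im[r,c].mean())) for r in range(110,160)])
E
```

```text
cam [  0.9 208.4 274.4] 12.4583
115 [(110, 157), (111, 129), (112, 108), (113, 103), (114, 102), (115, 97), (116, 92), (117, 87), (118, 81), (119, 81), (120, 90), (121, 98), (122, 103), (123, 102), (124, 101), (125, 98), (126, 96), (127, 96), (128, 96), (129, 95), (130, 96), (131, 97), (132, 97), (133, 92), (134, 80), (135, 68), (136, 71), (137, 86), (138, 94), (139, 95), (140, 95), (141, 89), (142, 84), (143, 84), (144, 87), (145, 93), (146, 95), (147, 95), (148, 93), (149, 91), (150, 90), (151, 91), (152, 93), (153, 95), (154, 96), (155, 96), (156, 95), (157, 96), (158, 97), (159, 97)]
130 [(110, 113), (111, 105), (112, 103), (113, 101), (114, 100), (115, 100), (116, 99), (117, 99), (118, 99), (119, 100), (120, 103), (121, 102), (122, 99), (123, 99), (124, 96), (125, 96), (126, 96), (127, 96), (128, 95), (129, 98), (130, 97), (131, 94), (132, 87), (133, 76), (134, 84), (135, 103), (136, 116), (137, 119), (138, 120), (139, 119), (140, 119), (141, 120), (142, 122), (143, 121), (144, 121), (145, 123), (146, 122), (147, 123), (148, 123), (149, 122), (150, 124), (151, 124), (152, 125), (153, 125), (154, 125), (155, 125), (156, 126), (157, 126), (158, 126), (159, 125)]
145 [(110, 105), (111, 102), (112, 101), (113, 101), (114, 100), (115, 99), (116, 101), (117, 102), (118, 104), (119, 102), (120, 101), (121, 99), (122, 97), (123, 95), (124, 96), (125, 96), (126, 96), (127, 95), (128, 95), (129, 96), (130, 92), (131, 80), (132, 76), (133, 91), (134, 110), (135, 118), (136, 120), (137, 120), (138, 119), (139, 119), (140, 120), (141, 119), (142, 121), (143, 121), (144, 121), (145, 120), (146, 121), (147, 119), (148, 121), (149, 121), (150, 122), (151, 122), (152, 121), (153, 123), (154, 124), (155, 125), (156, 125), (157, 125), (158, 125), (159, 125)]
```

View pics/w3c.png

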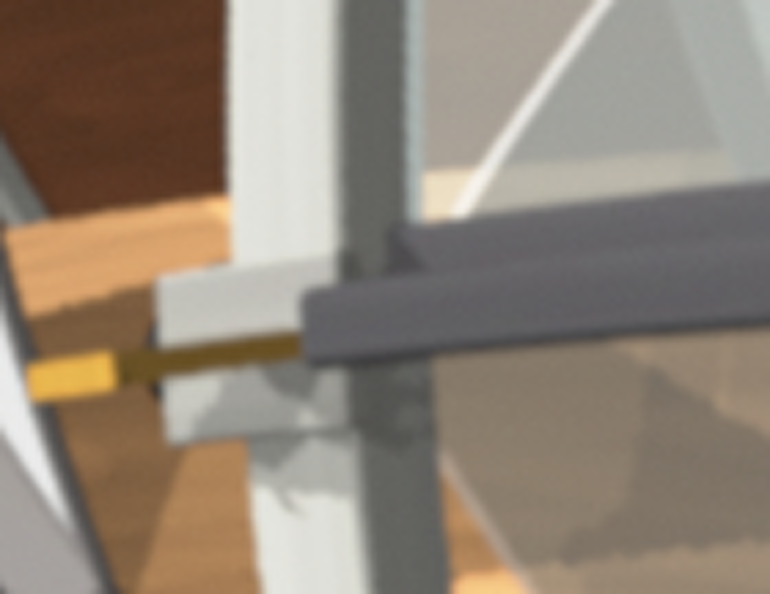

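The lip's left end (crop x≈303, y 290–362) sits beside the tongue (tip face (28–115, 352–402), side edge reaching (300,346)). The lip centre looks about 3 mm high, so I compute it from the rays.

```bash
python3 - <<'E'
from h import *
np.set_printoptions(precision=1,suppress=True)
p=np.load("w3.npy",allow_pickle=True).item()
pl=lambda uv,y:S(onplane(wray(p,uv),EY,O@EY+y))
c=lambda x,y:(40+(x+.5)/5.5-.5,70+(y+.5)/5.4-.5)
print("tip",pl(c(115,372),150),"outer",pl(c(30,383),166),"near lip",pl(c(298,346),150))
print("lip end top/bot",pl(c(305,292),140),pl(c(305,363),140))
for col,a,b in ((115,119.0,136.5),(130,None,134),(145,None,132.8)):
  print(col,S(onplane(wray(p,(col,b)),N,O@N+104)))
print("lip outer top edge",S(onplane(wray(p,c(600,257)),N,O@N+104)),S(onplane(wray(p,c(600,334)),N,O@N+104)))
E
```

```text
tip [150.  207.2 136.1] outer [166.  207.4 135.9] near lip [150.  207.2 103. ]
lip end top/bot [140.  213.4 112.6] [140.  205.2 113.4]
115 [130.1 203.7 104. ]
130 [117.6 204.4 104. ]
145 [105.9 204.3 104. ]
lip outer top edge [102.7 213.6 104. ] [103.1 204.9 104. ]
```

Mark at u = 207.2 and lip centre at about 209.2, so the lip is 2 mm high and within the 6 mm tolerance. I'll leave it, retreat and go to the lever.

```bash
cat >>h.py <<'E'
def D(x,y,z): return list(O+x*EX+y*EY+z*Z)
def sx(): X=np.array(bot.read_tool_pos())-O; return np.array([X@EX,X@EY,X[2]])
E
python3 - <<'E'
from h import *
np.set_printoptions(precision=2,suppress=True)
bot.movel(list(W(0,140,230)),QP,speed=150)
q0=np.array(bot.read_q());best=None
for s in (1,-1):
    q=quat(s*EY,-Z);a=[planner.inverse_kinematics(D(x,-245,z),q) for x,z in ((-105,220),(-105,100),(30,100))]
    print(s,a)
    if all(v is not None for v in a):
        d=np.abs(np.array(a[0])-q0).max()
        if best is None or d<best[0]: best=(d,q)
q=best[1];np.save("qd.npy",q)
bot.move_to(D(-105,-245,220),q)
bot.movel(D(-105,-245,100),q,speed=120)
print(bot.read_clock(),sx(),bot.read_wrist_force())
im=eyes.capture("top");cv2.imwrite("pics/t2.png",im);cv2.imwrite("pics/t2c.png",cv2.resize(im[90:290,380:560],None,fx=3,fy=3,interpolation=cv2.INTER_CUBIC))
E
```

```text
1 [array([-0.67,  0.36,  1.58, -0.  ,  1.21, -0.74]), array([-0.67,  0.49,  1.69, -0.  ,  0.96, -0.74]), array([-0.53,  0.68,  1.37, -0.  ,  1.1 , -0.6 ])]
-1 [array([-0.67,  0.36,  1.58, -0.  ,  1.21,  2.41]), array([-0.67,  0.49,  1.69, -0.  ,  0.96,  2.41]), array([-0.53,  0.68,  1.37, -0.  ,  1.1 ,  2.54])]
15.8917 [-104.64 -245.29  100.74] [ 0.47 -0.34 -0.02]
```

View pics/t2c.png

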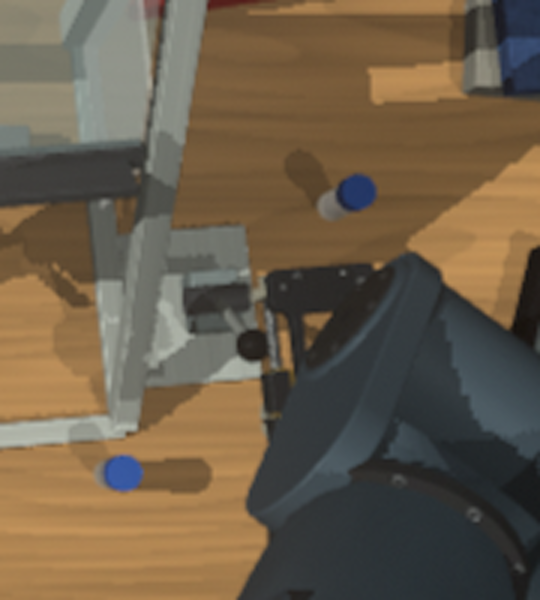

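The ball is at crop (252,345) with the gripper behind it (its high body is shifted right by perspective), and the vials are untouched. Now a slow push with force checks.

```bash
python3 - <<'E'
from h import *
np.set_printoptions(precision=2,suppress=True)
q=list(np.load("qd.npy"))
f0=np.array(bot.read_wrist_force())
bot.movel(D(-85,-244.5,100),q,speed=80)
for x in list(range(-70,11,20))+list(range(14,40,3)):
    bot.movel(D(x,-244.5,100),q,speed=50 if x<=10 else 25)
    f=np.array(bot.read_wrist_force())-f0;print(x,sx(),f@EX,f@EY,f[2])
    if np.linalg.norm(f)>8: print("contact");break
print(bot.read_clock())
for n in("top","side"): cv2.imwrite(f"pics/{n}3.png",eyes.capture(n))
a=cv2.imread("pics/top3.png")[120:250,400:530];b=cv2.imread("pics/side3.png")[180:310,380:510]
cv2.imwrite("pics/l3.png",cv2.resize(cv2.hconcat([a,b]),None,fx=3,fy=3,interpolation=cv2.INTER_CUBIC))
E
```

```text
-70 [ -69.92 -244.4    99.85] -0.1976835263467754 0.917143911181914 1.2678431479240042
-50 [ -49.93 -244.37   99.83] -0.27910654934021467 0.9519083679264326 1.1321347928710768
-30 [ -29.99 -244.37   99.79] -0.6678724332198602 0.6825846482949557 0.8040669215896272
-10 [  -9.96 -244.37   99.81] -0.6555457332614483 -0.1426937514418495 1.0947692673674358
10 [  10.06 -244.4    99.85] 0.4509435931131071 -0.014084915846974985 0.2518919894586745
14 [  14.06 -244.52  100.01] -0.9368683191559085 -0.5443442907471749 0.4090164612479701
17 [  17.1  -244.48   99.99] 0.34237816588658115 0.1392006819159423 -0.2485192824209943
20 [  20.13 -244.49   99.99] -0.31395207598165303 0.4103092984366417 -0.12675764608658358
23 [  23.14 -244.5    99.98] -0.17613967922682539 0.38302918333924224 0.7221263627059749
26 [  26.12 -244.49   99.97] -0.330866448564677 0.3726909953628909 0.8251100670674149
29 [  29.12 -244.45   99.96] 0.077430903770457 -0.5642515906092032 0.8905841713697724
32 [  32.12 -244.47   99.96] -0.9072913655688416 -0.30895650016243836 0.797366435118871
35 [  35.12 -244.46   99.98] -0.26654499655054165 -0.10475420501347343 1.2423928988974962
38 [  38.13 -244.47   99.96] 0.4001445078425068 0.9674106074015721 -0.19609228047761285
21.4333
```

No stop contact was felt. My ten views are used up, so I retract and find the ball numerically by its dark mask in two cameras.

```bash
cat >ball.py <<'E'
from h import *
np.set_printoptions(precision=1,suppress=True)
def proj(p,X): c=np.array(p["R"])@X+np.array(p["t"]);return np.array([p["fx"]*c[0]/c[2]+p["cx"],p["fy"]*c[1]/c[2]+p["cy"]])
def ball(tag):
    rs=[]
    for n in("top","side"):
        im=eyes.capture(n);cv2.imwrite(f"pics/{n}_{tag}.png",im);p=eyes.camera_params(n)
        for th in (.05,.6,1.05,1.2): print(n,th,proj(p,np.array(D(90*np.sin(th-.593),-245,34+90*np.cos(th-.593)))))
        m=(im.max(2)<48).astype(np.uint8)
        k,l,st,ce=cv2.connectedComponentsWithStats(m)
        c0=proj(p,np.array(D(0,-245,115)))
        for i in range(1,k):
            if st[i,4]>12 and np.linalg.norm(ce[i]-c0)<70: print("  blob",ce[i],st[i])
E
python3 - <<'E'
from ball import *
q=list(np.load("qd.npy"))
bot.movel(D(-105,-244.5,100),q,speed=150)
bot.movel(D(-105,-244.5,230),q,speed=150)
print(bot.read_clock());ball("b")
E
```

```text
23.65
top 0.05 [464.5 204.7]
top 0.6 [464.  183.2]
top 1.05 [460.7 167. ]
top 1.2 [459.2 162.6]
  blob [521.8 180.3] [ 493  161   61   53 1329]
  blob [464.  204.6] [459 200  10  10  70]
  blob [499.2 214.3] [496 207   8  15  87]
  blob [492.9 215. ] [491 208   5  15  43]
  blob [494.6 230. ] [493 226   4  10  25]
side 0.05 [447.2 244.3]
side 0.6 [451.4 224.3]
side 1.05 [452.6 214.4]
side 1.2 [452.5 212.8]
  blob [477.3 191.3] [468 187  19   9  84]
  blob [446.6 246.5] [442 242   9   8  39]
```

```bash
python3 - <<'E'
from ball import *
for n,f in(("top","top0"),("top","t2"),("top","top3"),("side","side0"),("side","side3"),("top","top_b"),("side","side_b")):
    im=cv2.imread(f"pics/{f}.png");p=eyes.camera_params(n)
    m=(im.max(2)<48).astype(np.uint8);k,l,st,ce=cv2.connectedComponentsWithStats(m)
    c0=proj(p,np.array(D(0,-245,115)))
    print(f,[(ce[i],st[i].tolist()) for i in range(1,k) if st[i,4]>12 and np.linalg.norm(ce[i]-c0)<60])
p=eyes.camera_params("top");print("tcp start,end",proj(p,np.array(D(-105,-245,100))),proj(p,np.array(D(38,-245,100))))
s=eyes.camera_params("side");print(proj(s,np.array(D(-105,-245,100))),proj(s,np.array(D(38,-245,100))))
print(bot.read_tool_pos(),bot.read_tool_rot(),proj(p,np.array(bot.read_tool_pos())),bot.read_finger_gap())
E
```

```text
top0 [(array([444. , 189.7]), [441, 185, 10, 11, 54]), (array([455.5, 185.2]), [450, 185, 12, 2, 13]), (array([463.9, 204.5]), [459, 200, 10, 10, 74])]
t2 [(array([488.8, 191. ]), [469, 178, 43, 36, 734]), (array([463.8, 204.6]), [459, 200, 10, 10, 73]), (array([468.4, 220.2]), [467, 215, 3, 12, 19]), (array([473.2, 219. ]), [471, 214, 5, 13, 47])]
top3 [(array([459.6, 149.5]), [459, 146, 2, 9, 13]), (array([456.4, 216.4]), [449, 205, 15, 28, 58])]
side0 [(array([446.4, 245.2]), [441, 240, 11, 10, 79])]
side3 [(array([465.5, 188.4]), [458, 186, 15, 6, 45]), (array([446.6, 246.6]), [442, 242, 9, 8, 39])]
top_b [(array([521.8, 180.3]), [493, 161, 61, 53, 1329]), (array([464. , 204.6]), [459, 200, 10, 10, 70]), (array([499.2, 214.3]), [496, 207, 8, 15, 87]), (array([492.9, 215. ]), [491, 208, 5, 15, 43]), (array([494.6, 230. ]), [493, 226, 4, 10, 25])]
side_b [(array([477.3, 191.3]), [468, 187, 19, 9, 84]), (array([446.6, 246.5]), [442, 242, 9, 8, 39])]
tcp start,end [465.9 230.7] [458.8 169. ]
[442.2 269. ] [451.  219.3]
[ 472.2 -311.7  229. ] [-0.   0.7  0.7 -0. ] [486.7 227.3] 0.5803504656856787
```

```bash
python3 - <<'E'
from ball import *
for n in("top","side"):
    p=eyes.camera_params(n)
    for th in (0,.05,.3,.6,.9,1.05,1.2):
        u,v=np.round(proj(p,np.array(D(90*np.sin(th-.593),-245,34+90*np.cos(th-.593))))).astype(int)
        print(n,th,(u,v),[(f,cv2.imread(f"pics/{n}{f}.png")[v-1:v+2,u-1:u+2].mean((0,1)).round().astype(int).tolist()) for f in("0","3","_b")])
im0,imb=cv2.imread("pics/side0.png"),cv2.imread("pics/side_b.png")
d=(np.abs(im0.astype(int)-imb).max(2)>40)[190:275,400:475]
k,l,st,ce=cv2.connectedComponentsWithStats(d.astype(np.uint8));print([(ce[i]+[400,190],st[i].tolist()) for i in range(1,k) if st[i,4]>8])
E
```

```text
top 0 (np.int64(464), np.int64(206)) [('0', [33, 39, 46]), ('3', [67, 63, 55]), ('_b', [36, 41, 47])]
top 0.05 (np.int64(465), np.int64(205)) [('0', [33, 39, 45]), ('3', [73, 69, 60]), ('_b', [35, 41, 46])]
top 0.3 (np.int64(465), np.int64(195)) [('0', [67, 86, 101]), ('3', [76, 71, 61]), ('_b', [70, 91, 106])]
top 0.6 (np.int64(464), np.int64(183)) [('0', [62, 85, 103]), ('3', [70, 65, 57]), ('_b', [66, 90, 109])]
top 0.9 (np.int64(462), np.int64(172)) [('0', [76, 92, 103]), ('3', [77, 72, 63]), ('_b', [80, 97, 108])]
top 1.05 (np.int64(461), np.int64(167)) [('0', [78, 92, 99]), ('3', [72, 67, 59]), ('_b', [82, 96, 104])]
top 1.2 (np.int64(459), np.int64(163)) [('0', [53, 80, 103]), ('3', [71, 70, 66]), ('_b', [56, 85, 108])]
side 0 (np.int64(447), np.int64(246)) [('0', [33, 32, 33]), ('3', [45, 44, 45]), ('_b', [45, 44, 45])]
side 0.05 (np.int64(447), np.int64(244)) [('0', [40, 39, 40]), ('3', [52, 50, 51]), ('_b', [52, 51, 53])]
side 0.3 (np.int64(449), np.int64(234)) [('0', [77, 111, 139]), ('3', [98, 137, 168]), ('_b', [98, 137, 168])]
side 0.6 (np.int64(451), np.int64(224)) [('0', [82, 118, 147]), ('3', [104, 145, 177]), ('_b', [105, 146, 178])]
side 0.9 (np.int64(452), np.int64(217)) [('0', [78, 113, 141]), ('3', [100, 139, 170]), ('_b', [146, 161, 166])]
side 1.05 (np.int64(453), np.int64(214)) [('0', [83, 118, 148]), ('3', [120, 149, 170]), ('_b', [112, 119, 120])]
side 1.2 (np.int64(453), np.int64(213)) [('0', [82, 118, 147]), ('3', [133, 155, 167]), ('_b', [106, 113, 114])]
[(array([405.3, 197. ]), [0, 1, 13, 12, 126]), (array([462. , 207.1]), [45, 0, 30, 36, 811]), (array([410. , 212.5]), [7, 14, 8, 16, 46]), (array([400.7, 243.5]), [0, 49, 3, 12, 23]), (array([422.3, 250. ]), [9, 50, 33, 22, 408]), (array([467.1, 258.7]), [60, 65, 15, 8, 66])]
```

The side picture taken with the tool at x = 38 shows table where the fingertip should be, so the closed fingertips end about 20 mm short of the TCP. They passed just over the ball without touching it. Repeat at z = 70, still well above the 36 mm block.

```bash
python3 - <<'E'
from h import *
np.set_printoptions(precision=2,suppress=True)
q=list(np.load("qd.npy"))
bot.movel(D(-105,-244.5,70),q,speed=150)
f0=np.array(bot.read_wrist_force());print(sx(),f0)
for x in list(range(-75,6,20))+list(range(8,36,3)):
    bot.movel(D(x,-244.5,70),q,speed=60 if x<=5 else 25)
    f=np.array(bot.read_wrist_force())-f0;print(x,sx(),np.array([f@EX,f@EY,f[2]]))
    if np.linalg.norm(f)>6: print("contact");break
print(bot.read_clock())
im=eyes.capture("side");cv2.imwrite("pics/side4.png",im)
print(im[244:248,445:449].mean((0,1)))
E
```

```text
[-104.6  -244.85   70.79] [-0.08 -0.77  0.64]
-75 [ -74.92 -244.35   69.82] [-0.61  0.42 -0.91]
-55 [ -54.94 -244.38   69.81] [ 0.91  2.61 -1.24]
-35 [ -34.67 -244.37   69.79] [-0.6  -0.16 -0.89]
-15 [ -14.72 -244.37   69.8 ] [-0.05 -0.24 -0.87]
5 [   5.43 -244.46   69.98] [-0.42  0.24 -0.55]
8 [   8.1  -244.54   70.07] [ 0.8   0.09 -0.69]
11 [  11.1  -244.49   69.97] [-0.57  0.56 -0.87]
14 [  14.17 -244.51   70.  ] [-0.03  0.73 -0.15]
17 [  17.23 -244.5    70.  ] [-0.04  0.42 -0.95]
20 [  20.22 -244.51   70.01] [-1.27  1.08 -1.16]
23 [  22.93 -244.45   69.98] [-2.69  1.11 -0.77]
26 [  23.28 -244.44   69.79] [-18.     0.51   6.82]
contact
29.4167
[141.56 143.06 137.31]
```

Firm contact at the stop (18 N), and the ball has left its old place. Back off and verify both joints numerically.

```bash
python3 - <<'E'
from ball import *
q=list(np.load("qd.npy"))
bot.movel(D(-60,-244.5,75),q,speed=120)
bot.movel(D(-110,-244.5,230),q,speed=200)
bot.move_to(list(W(0,140,260)),QP)
print(bot.read_clock(),bot.read_wrist_force());ball("c")
p=eyes.camera_params("wrist");im=eyes.capture("wrist");np.save("w5.npy",p,allow_pickle=True);cv2.imwrite("pics/w5.png",im)
def wproj(X):
    c=np.array(p["R"])@X+np.array(p["t"]);r=np.arctan2(np.hypot(c[0],c[1]),c[2]);k=r/np.hypot(c[0],c[1])
    return np.array([p["cx"]+p["fx"]*k*c[0],p["cy"]+p["fy"]*k*c[1]])
print("expected lip top/bot/ctr",[wproj(W(90,u,104)) for u in (214.2,204.2)],"mark",wproj(W(150,207.2,135)))
c=int(round(wproj(W(90,209,104))[0]));r0=int(wproj(W(90,209,104))[1])
g=im[:,c].astype(int).mean(1);print(c,[(r,int(g[r])) for r in range(r0-14,r0+14)])
h=cv2.cvtColor(im,cv2.COLOR_BGR2HSV);mu,mv=np.round(wproj(W(158,207.2,135))).astype(int)
m=(h[...,1]>150)&(h[...,0]>15)&(h[...,0]<28);ys,xs=np.where(m[mv-12:mv+12,mu-9:mu+10]);print("brass",mu,mv,xs.mean()+mu-9,ys.mean()+mv-12,len(xs))
E
```

```text
32.325 [1.8 0.1 0.7]
top 0.05 [464.5 204.7]
top 0.6 [464.  183.2]
top 1.05 [460.7 167. ]
top 1.2 [459.2 162.6]
  blob [458.6 162.7] [454 158  10  10  83]
side 0.05 [447.2 244.3]
side 0.6 [451.4 224.3]
side 1.05 [452.6 214.4]
side 1.2 [452.5 212.8]
  blob [451.5 212.7] [448 209   8   8  56]
expected lip top/bot/ctr [array([238.6, 114.2]), array([238.8, 122.9])] mark [179.8 123.8]
239 [(104, 194), (105, 193), (106, 189), (107, 180), (108, 156), (109, 125), (110, 106), (111, 102), (112, 101), (113, 98), (114, 95), (115, 98), (116, 101), (117, 99), (118, 97), (119, 95), (120, 95), (121, 89), (122, 78), (123, 77), (124, 90), (125, 99), (126, 104), (127, 108), (128, 109), (129, 111), (130, 113), (131, 117)]
brass 173 124 169.52631578947367 124.26315789473685 19
```

```bash
python3 - <<'E'
from station import workorder,bot
print(workorder.finish_job(),bot.read_clock())
E
```

```text
the job is handed in; nothing more can be done
the job is handed in; nothing more can be done
```

The job is handed in at about 32 s: by my measurements the window lip is about 2 mm above the pointer (6 mm allowed) and the brake lever is at its stop, about 1.2 rad, after a second push (the first passed over the ball); I didn't re-measure the loose things at the end.

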